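# Stack a flow cell on its two guide pins

### The arm

A 7-joint arm with a two-finger parallel gripper is mounted at the origin on a cart in front of the work surface, level with it; the furniture and walls round the work are solid. World frame = base frame: x ahead of the robot, y to its left, z up, the work surface at z = 0. Lengths are in mm, angles in rad, forces in N, time in s.
With the tool pointing down it reaches from about 425 to 950 mm from the base axis. Payload 4.7 kg.
Tool frame: the origin (TCP) lies at the centre of the arm's flange, where the gripper is bolted on; the fingertips stand 182 mm ahead of it and the grasp point (between the pads) lies 164 mm ahead of it (r.grip_depth is the distance from the TCP to the grasp point, in mm); z points along the fingers, y is the line along which they close (so a half turn about z gives the same grasp; the last joint's range is limited). The gripper opens to 87 mm and grips with 3 to 60 N. Pads are 19 mm wide; open, the fingers measure 117 mm over their backs; the gripper's body (75 mm by 190 mm) begins 51 mm behind the grasp point.
Start: joints at [-0.029, 0.469, -0.049, 1.532, 0.024, 1.141, -0.082], TCP at [675.004, 0.039, 404.773] pointing down, gripper open.
Joint ranges: [-2.59, 2.59], [-0.33, 1.99], [-1.39, 1.29], [0.1, 2.45], [-1.04, 4.18], [0.21, 1.99], [-2.66, 2.66]. Speed limits (rad/s): [2.57, 2.57, 3.14, 3.14, 3.14, 3.14, 3.14].

### API

Orientations are given as [roll, pitch, yaw] about the fixed x, y, z axes, in that order (R = Rz(yaw) Ry(pitch) Rx(roll)).
In Python, from plant import r, claw, solver, grab_frame gives the robot as it stands. Calls block until the motion is done:
- r.move_to(position, orientation): joint-space move of the TCP to a pose.
- r.movel(position, frame=None, feed=150): straight line of the TCP; frame=None keeps the orientation; feed is the mean speed in mm/s.
- r.goto_joints(angles): joint-space move.
- claw.open_jaws() and claw.grab(grip_force=None): open the fingers fully, or close them until they stop; grip_force is the grip in N (None keeps the last).
- r.hold(seconds).
- solver.ik(position, orientation): joint angles nearest the present ones, or None.
- r.get_state(): the state.
- grab_frame(name): name is "scene" or "side" or "wrist"; returns a dict with "color" (400x640x3 uint8, blue, green, red), "range_z" (400x640 float32, mm along the optical axis (not along the pixel's ray), 0 where there is no reading), "fx", "fy", "cx", "cy" (pixels), "k1" (the pictures are not rectified: a ray, as slopes to the right and down, at radius r is drawn at 1 + k1 r^2 times it, then the intrinsics apply), "xyz" and "rotation" of the camera in the world. Camera axes: x right, y down, z forward; pixel columns grow to the right and rows downward; lengths in mm; the calibration is good to about 2 mm. A picture is of the moment at which its call begins.
A pose or a line that the arm cannot do raises r.MotionError and nothing moves.
- r.sign_off(): hands the job in; it is judged then, once.
The state is a dict: "time_s": time; "joint_positions": joint angles; "joint_velocities": joint speeds; "tau": joint torques, N m; "tcp_pos": TCP position; "tool_rot": TCP orientation; "force": force on the tool from outside, world axes, zero at the start; "ft_torque": the same for the moment, N m; "width": finger opening in mm; "grip_force": force on a finger pad.
Only numpy, scipy, OpenCV 4.12 (cv2) and the standard library are available. Lean on these libraries where they do the work, as an engineer would, in place of code of your own. Each camera call takes 0.05 s, during which the arm holds its last target. There are 200 camera calls.

### The job

Assemble the flow cell on its white base: thread the orange spacer over both guide pins and let it down flat on the grey seat, release it, then thread the aluminium cover plate over the same pins so that it lies flat on the spacer. Leave the brass weight, beaker, blue marker and screwdriver where they are.

Things in the scene. Friction and masses are not known exactly. Their poses are not given: they have to be found in the camera images.
- fixture: fixed flow-cell base: white foot 150 (x) x 70 (y) x 10 mm, on it a grey seat block 104 x 34 mm, top 28 mm above the bench. Two upright steel pins of 8 mm diameter stand on the seat at x = -38 and +38 mm, y = 0; straight for 30 mm, then tapering over 6 mm to a 3 mm nose (tips 64 mm above the bench). Origin: centre of the foot's underside, at bench level; x along the line of pins, z up
- seat (a point): centre of the seat's top face, midway between the pins, 28 mm above the bench; axes as the base. Near the work stand two solid fixed things to keep clear of: at the far right (-y) a rust-red open carousel 0.29 m tall, about 0.13 m in radius, centred near x 0.55, y -0.58 m; at the left a clear rack of tubes with teal and yellow caps, about 0.13 m tall, from about y +0.16 m
- spacer: loose orange plastic spacer plate, 110 (x) x 44 (y) x 8 mm thick, about 45 g, with a 36 x 18 mm window in the middle and two 12 mm through holes at x = -38 and x = +38 mm, y = 0 (76 mm apart). Starts flat on the bench. Origin: centre of its underside; x along its length, z up. Same either way round
- cover: loose aluminium cover plate, 110 (x) x 44 (y) x 10 mm thick, about 120 g, with a flush blue disc in the middle and two 12 mm through holes at x = -38 and x = +38 mm, y = 0 (76 mm apart). Starts flat on the bench. Origin: centre of its underside; x along its length, z up. Same either way round
- brass_weight: brass laboratory weight, 32 mm in diameter, 42 mm tall, standing on the bench; a bystander. Origin: centre of its underside
- beaker: small clear beaker, 55 mm in diameter, 70 mm tall, standing on the bench; a bystander. Origin: centre of its underside
- marker_blue: white marker pen with a blue cap, 14 x 140 x 17 mm, lying on the bench; a bystander. Origin: centre of its underside; y along it
- driver: screwdriver with a red handle, 17 x 150 x 15 mm, lying on the bench; a bystander. Origin: centre of its underside; y along it
Things that resemble listed ones, but are neither listed nor needed, are in the scene too. Several things look just like the spacer: the one meant starts nearest to the robot's base.

How it is judged:
By the outcome, as a careful person would: the job done as asked, in the order asked, and still so for the second after the job is handed in, with the robot touching nothing.
It also fails if it takes over 72 s, if anything falls off the work surface, if the arm or the gripper's body presses on something with over 40 N, if the wrist force passes 120 N, or if a joint passes its speed limit or range.

## Working session

There is one attempt and no reset: what is moved stays moved. The work goes in short steps, each a Python script; the robot and the scene stay as the last script left them, time stands still between calls to the robot, and variables do not carry over. Pictures are saved under pics/ and viewed, at most 10 in all, crops included, and the job is handed in when it is done.

```bash
ls; mkdir -p pics; python3 - <<'E'
from plant import r,claw,solver,grab_frame
import cv2,numpy as np
for n in("scene","side","wrist"):
    f=grab_frame(n);cv2.imwrite(f"pics/{n}0.png",f["color"]);np.savez(f"{n}0.npz",**f)
    print(n,f["xyz"],np.round(f["rotation"],3).tolist(),f["fx"],f["cx"],f["cy"],f["k1"],(f["range_z"]>0).mean())
print(r.get_state())
E
```

```text
pics
scene [ 155.53494525 -728.83581369  818.3530545 ] [-2.301, -0.018, -0.543] 483.6522631999196 320.1714103569248 202.90539875925512 -0.05462686270935207 0.9928828125
side [336.77064995 908.43173426 496.41744053] [-2.011, -0.003, -2.861] 371.28679645114977 318.25053832722216 197.97162335856797 -0.05126247085852296 0.98790234375
wrist [676.42831433  66.15104367 384.70667869] [2.894, 0.002, -0.001] 350.59805202954 321.77254971252205 199.67111340206566 -0.03875983899218127 0.99557421875
{'time_s': 0.15, 'joint_positions': array([-0.02889481,  0.46927027, -0.04860628,  1.53340444,  0.02411042,
        1.14097141, -0.08229276]), 'joint_velocities': array([ 0.00086711, -0.00182825,  0.00089411, -0.0055434 , -0.00037487,
       -0.00210632, -0.00033695]), 'tau': array([ 7.46239912e-04, -5.08426881e+01, -8.08802387e-02, -2.36421436e+01,
       -6.13636756e-02,  3.56170710e-02,  1.36465555e-04]), 'tcp_pos': array([6.74823657e+02, 2.79534126e-02, 4.03937216e+02]), 'tool_rot': array([-3.14012581e+00,  4.83159475e-05,  1.57083816e+00]), 'force': array([-0.04712678, -0.05669903, -0.33156959]), 'ft_torque': array([0.01121365, 0.01731711, 0.01943193]), 'grip_force': 0.0, 'width': 86.86298807878897}
```

View pics/scene0.png

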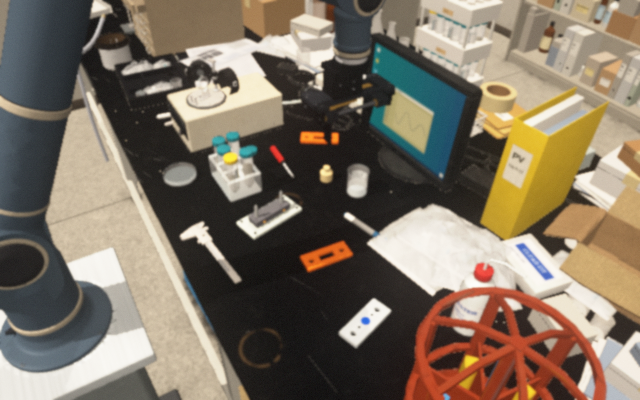

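View pics/side0.png

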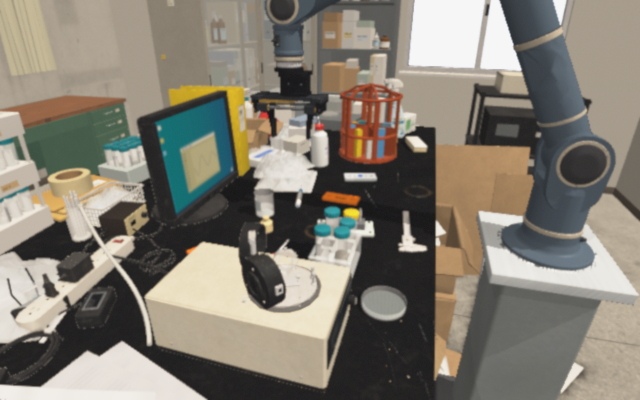

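View pics/wrist0.png

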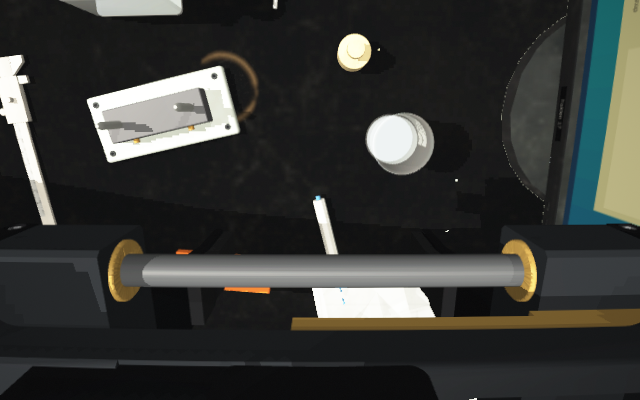

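The scene picture shows the fixture at (268,214) and the cover with its blue disc at (365,323). Two things could be the spacer: an orange plate at (327,256) with a window and holes, and one at (320,138). The side view shows orange at (341,198) and, partly hidden, at (192,252). The wrist view shows the fixture at (163,113).

```bash
cat > h.py <<'E'
import numpy as np,cv2
from scipy.spatial.transform import Rotation as R
def cast(f,uv,z):
    """pixels -> world points on plane z"""
    uv=np.atleast_2d(np.asarray(uv,float)).reshape(-1,1,2)
    K=np.array([[f["fx"],0,f["cx"]],[0,f["fy"],f["cy"]],[0,0,1]],float)
    n=cv2.undistortPoints(uv,K,np.array([float(f["k1"]),0,0,0])).reshape(-1,2)
    d=R.from_euler('xyz',f["rotation"]).apply(np.c_[n,np.ones(len(n))])
    c=np.asarray(f["xyz"],float)
    return c+d*((z-c[2])/d[:,2])[:,None]
def orange(f):
    h=cv2.cvtColor(f["color"],cv2.COLOR_BGR2HSV); return cv2.inRange(h,(5,170,120),(16,255,255))
def white(f):
    h=cv2.cvtColor(f["color"],cv2.COLOR_BGR2HSV); return cv2.inRange(h,(0,0,150),(180,60,255))
def blue(f):
    h=cv2.cvtColor(f["color"],cv2.COLOR_BGR2HSV); return cv2.inRange(h,(100,120,80),(130,255,255))
def plates(f,mask,z,amin=80):
    """blobs -> (pixel centre, world centre of min-area rect on plane z, size, yaw of long side)"""
    out=[]
    for c in cv2.findContours(mask,cv2.RETR_EXTERNAL,cv2.CHAIN_APPROX_NONE)[0]:
        if cv2.contourArea(c)<amin: continue
        P=cast(f,c,z)[:,:2].astype(np.float32)
        if np.abs(P).max()>1500: continue
        (x,y),(w,h),a=cv2.minAreaRect(P)
        if w<h: w,h,a=h,w,a+90
        a=(a+90)%180-90
        out.append((c.reshape(-1,2).mean(0).round(),round(x,1),round(y,1),round(w,1),round(h,1),round(a,1)))
    return out
E
python3 - <<'E'
from h import *
for n in("scene","side"):
    f=dict(np.load(n+"0.npz"))
    print(n);
    for nm,m,z in(("or",orange(f),8),("wh",white(f),10),("bl",blue(f),10)):
        for p in plates(f,m,z,60 if nm!="wh" else 300): print(nm,*p)
f=dict(np.load("scene0.npz"));im=f["color"]
cv2.imwrite("pics/crop.png",np.hstack([cv2.resize(im[y-40:y+40,x-40:x+40],(260,260),interpolation=3) for x,y in((327,256),(320,138),(365,323))]))
E
```

```text
scene
or [508. 355.] 723.3 -468.4 378.9 248.4 -31.7
or [325. 256.] 556.0 -118.9 114.1 52.0 -4.8
or [335. 138.] 822.5 266.5 58.4 21.0 57.3
or [312. 138.] 768.1 300.6 76.3 63.0 -29.7
wh [587. 380.] 807.6 -622.7 77.3 27.5 29.0
wh [543. 322.] 840.1 -488.9 55.2 49.4 -22.7
wh [364. 322.] 529.6 -307.7 115.6 46.4 16.2
wh [470. 308.] 736.2 -387.0 88.8 54.3 27.9
wh [211. 248.] 332.9 15.8 210.0 66.0 -84.4
wh [532. 295.] 870.0 -377.4 598.3 313.7 -70.7
wh [271. 216.] 502.3 63.8 154.2 82.7 13.0
wh [357. 183.] 761.4 58.2 116.0 48.2 50.4
wh [179. 176.] 365.9 314.9 76.4 71.6 10.5
wh [517. 165.] 1197.0 -103.9 184.6 53.9 32.4
wh [234. 168.] 503.1 273.6 238.1 121.4 89.4
wh [106. 273.] 83.4 372.0 1378.9 375.5 88.7
wh [255.  65.] 905.9 937.4 1086.5 586.7 59.9
bl [450. 134.] 1158.9 128.8 485.2 34.5 39.0
side
or [341. 198.] 556.9 -108.8 114.1 65.0 -4.9
wh [100. 385.] 759.0 613.1 322.2 113.2 18.5
wh [382. 304.] 370.9 345.5 76.9 71.2 -48.2
wh [462. 310.] 225.5 303.5 223.2 40.5 78.4
wh [286. 297.] 627.5 282.9 533.4 400.5 89.7
wh [409. 236.] 333.5 36.4 204.9 64.1 -85.0
wh [571. 289.] 0.7 9.4 939.6 387.6 67.4
wh [292. 155.] 914.5 -651.6 1362.0 330.8 -75.2
```

View pics/crop.png

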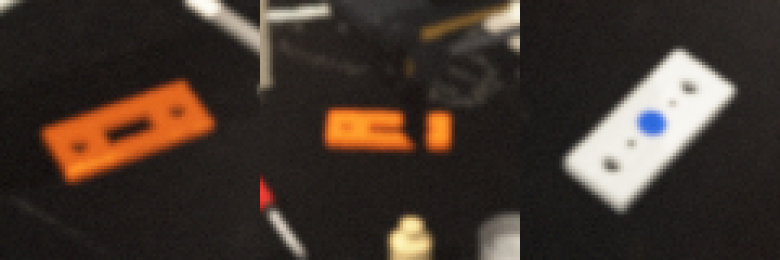

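The left crop shows the near spacer, with window and two holes; its pixel is (327,256) at about 568 mm from the base. The middle crop is the lookalike at (320,138), about 850 mm away. The right crop is the cover with its blue disc. I choose the near one. Next I check the rack's clearance to the gripper body.

```bash
cat >> h.py <<'E'
def cloud(f):
    K=np.array([[f["fx"],0,f["cx"]],[0,f["fy"],f["cy"]],[0,0,1]],float)
    v,u=np.mgrid[0:400,0:640]
    n=cv2.undistortPoints(np.c_[u.ravel(),v.ravel()].astype(float).reshape(-1,1,2),K,np.array([float(f["k1"]),0,0,0])).reshape(-1,2)
    d=f["range_z"].reshape(-1,1)*np.c_[n,np.ones(len(n))]
    P=R.from_euler('xyz',f["rotation"]).apply(d)+np.asarray(f["xyz"]); P[f["range_z"].ravel()<=0]=np.nan
    return P.reshape(400,640,3)
E
python3 - <<'E'
from h import *
for n in("scene","side","wrist"):
    P=cloud(dict(np.load(n+"0.npz"))).reshape(-1,3)
    for z0,z1 in((30,60),(60,90),(90,140)):
        Q=P[(P[:,0]>350)&(P[:,0]<600)&(P[:,1]>100)&(P[:,1]<330)&(P[:,2]>z0)&(P[:,2]<z1)]
        if len(Q)>20: print(n,z0,len(Q),np.percentile(Q,[1,50,99],axis=0).round().tolist())
E
```

```text
scene 30 518 [[445.0, 161.0, 31.0], [479.0, 166.0, 51.0], [533.0, 297.0, 60.0]]
scene 60 532 [[446.0, 162.0, 60.0], [481.0, 182.0, 69.0], [532.0, 278.0, 89.0]]
scene 90 857 [[451.0, 170.0, 90.0], [478.0, 216.0, 117.0], [524.0, 283.0, 121.0]]
side 30 401 [[445.0, 165.0, 34.0], [481.0, 284.0, 58.0], [532.0, 298.0, 60.0]]
side 60 697 [[446.0, 176.0, 60.0], [479.0, 279.0, 69.0], [531.0, 297.0, 90.0]]
side 90 1115 [[452.0, 175.0, 90.0], [481.0, 256.0, 117.0], [524.0, 288.0, 121.0]]
wrist 30 799 [[450.0, 162.0, 30.0], [490.0, 163.0, 42.0], [536.0, 165.0, 58.0]]
```

The rack's caps start at y≈170 and the gripper body ends near y≈165 at the fixture, which is tight but passable. I take close looks at cover, fixture and spacer.

```bash
cat >> h.py <<'E'
def touch(r):
    s=r.get_state(); return round(s["time_s"],2),s["tcp_pos"].round(1),s["force"].round(1),round(s["width"],1),round(s["grip_force"],1)
E
python3 - <<'E'
from h import *
from plant import r,claw,solver,grab_frame
for n,x,y,a,z in(("cover",530,-308,16,10),("fix",504,62,13,10),("spacer",556,-117,-5,8)):
    r.move_to([x,y,375],[np.pi,0,np.radians(a)]); r.hold(.3)
    f=grab_frame("wrist"); np.savez(n+"1.npz",**f); cv2.imwrite(f"pics/{n}1.png",f["color"])
    print(n,r.get_state()["tcp_pos"].round(1),r.get_state()["joint_positions"].round(2),r.get_state()["time_s"])
    for p in plates(f,orange(f) if n=="spacer" else white(f),z,600): print("  ",*p)
ims=[cv2.imread(f"pics/{n}1.png")[60:260,120:520] for n in("cover","fix","spacer")]
cv2.imwrite("pics/three.png",np.vstack(ims))
E
```

```text
cover [ 530.4 -307.5  375. ] [ 0.24  0.4   0.29  1.74 -0.13  1.02 -0.71] 1.7917
   [327. 273.] 435.0 -340.9 431.3 13.9 -74.3
   [322. 176.] 533.5 -307.2 111.6 45.0 16.9
   [512.  22.] 716.5 -444.9 139.5 55.7 -72.5
   [320.   4.] 682.9 -260.0 129.8 13.5 -74.0
fix [504.1  61.5 375. ] [-0.37  0.23  0.19  1.97 -0.05  0.95 -1.5 ] 3.525
   [283. 314.] 353.9 60.9 130.9 46.6 -76.8
   [320. 172.] 508.2 62.7 148.5 69.3 12.2
   [130. 153.] 481.5 248.8 176.3 109.3 89.9
   [504.  28.] 682.0 -72.9 91.8 12.9 -76.2
   [597.  36.] 699.3 -165.6 89.5 66.4 -78.8
spacer [ 556.  -115.9  375.1] [-0.14  0.33  0.34  1.84 -0.13  0.99 -1.4 ] 4.65
   [323. 175.] 559.4 -117.3 109.6 44.9 -4.7
```

View pics/three.png

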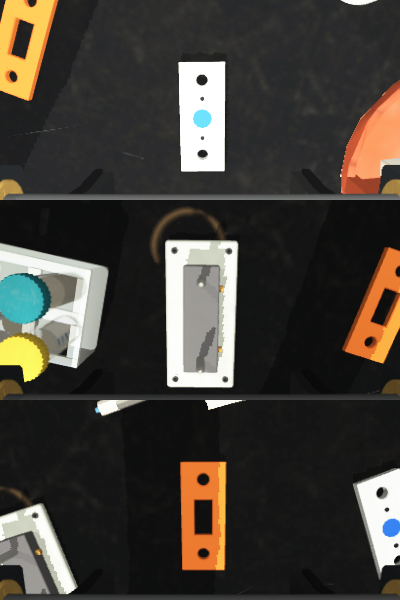

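All three crops are clear. The cover is at crop (202,115), the fixture with both pin tips at (201,284) and (200,372), and the spacer at (203,515); the sizes match. I squeeze and release the spacer once, then look again, which gives the camera's sideways bias.

```bash
python3 - <<'E'
from h import *
from plant import r,claw,solver,grab_frame
f=dict(np.load("fix1.npz")); 
print("pins z64",cast(f,[[321,144],[320,232]],64).round(1).tolist())
a=np.radians(-4.7)
r.move_to([559.4,-117.3,215],[np.pi,0,a]); r.movel([559.4,-117.3,184.5],feed=60)
claw.grab(15); print(touch(r)); g=r.get_state(); print(g["tool_rot"])
claw.open_jaws(); print(touch(r))
r.movel([559.4,-117.3,375],feed=250); r.hold(.3)
f=grab_frame("wrist"); print(touch(r))
for p in plates(f,orange(f),8,600): print(*p)
E
```

```text
pins z64 [[545.0, 70.3, 64.0], [469.9, 54.2, 64.0]]
(6.78, array([ 559.4, -117.2,  184.5]), array([-0.4,  0.3,  1.9]), 43.7, 15.0)
[-3.14154156e+00 -3.01519227e-05 -8.19499781e-02]
(7.76, array([ 559.4, -117.3,  184.5]), array([-0.1,  0.1,  0.1]), 87.3, 0.0)
(9.02, array([ 559.3, -117.3,  374.2]), array([ 0.3, -0.3,  1. ]), 86.7, 0.0)
[322. 178.] 559.5 -117.8 110.6 44.9 -4.8
```

Bias is about 0.5 mm, which is negligible, and the pins agree with the foot. Next I pick the spacer and thread it on.

```bash
cat >> h.py <<'E'
FX,FA=np.array([507.8,62.5]),np.radians(12.2)
def thread(r,zb_end,feed=40,limit=8):
    """lower the held plate over the pins in steps; stop on contact. zb = plate underside"""
    o=[np.pi,0,FA]
    r.move_to([*FX,300],o); r.movel([*FX,255],feed=100); r.hold(.3)
    f0=r.get_state()["force"]; print("above",touch(r))
    for zb in list(range(66,int(zb_end),-4))+[zb_end]:
        r.movel([*FX,zb+184.5],feed=feed); s=r.get_state(); d=s["force"]-f0
        print(zb,d.round(1),s["tcp_pos"].round(1))
        if np.abs(d).max()>limit: return False
    return True
E
python3 - <<'E'
from h import *
from plant import r,claw,solver,grab_frame
r.movel([559.4,-117.3,184.5],feed=200); claw.grab(25); print(touch(r))
r.movel([559.4,-117.3,300],feed=200); print(touch(r))
print(thread(r,30)); print(touch(r))
for n in("scene","wrist"):
    f=grab_frame(n);np.savez(n+"2.npz",**f)
    im=f["color"]; cv2.imwrite(f"pics/{n}2.png",cv2.resize(im[150:260,200:360],(800,550)) if n=="scene" else im)
E
```

```text
(10.92, array([ 559.4, -117.3,  184.5]), array([-0.2,  0.1, -0.3]), 43.1, 25.0)
(11.64, array([ 558.8, -117. ,  299.1]), array([ 0.1, -0.8, -0.7]), 43.7, 25.0)
above (13.32, array([508. ,  62.5, 255.5]), array([-0.4, -0. , -0.1]), 43.5, 25.0)
66 [-0.1  0.4 -0.7] [507.6  62.6 250.2]
62 [ 0.2 -0.2  0.4] [507.7  62.5 246.2]
58 [0.1 0.3 0.7] [507.7  62.5 242.2]
54 [-0.   0.1 -1. ] [507.7  62.5 238.2]
50 [ 0.2  0.7 -0.6] [507.7  62.5 234.2]
46 [ 0.3 -0.6 -0.8] [507.7  62.5 230.2]
42 [ 0.6 -0.7  0.1] [507.7  62.5 226.2]
38 [ 0.2  0.2 -0.3] [507.7  62.5 222.2]
34 [-0.1  0.  -0.5] [507.7  62.5 218.2]
30 [ 0.2 -0.2 -1. ] [507.7  62.5 214.2]
True
(15.82, array([507.7,  62.5, 214.2]), array([-0.2, -0.2, -1.1]), 43.7, 25.0)
```

It went down without contact forces. I release it, rise and verify.

```bash
python3 - <<'E'
from h import *
from plant import r,claw,solver,grab_frame
r.movel([*FX,213.2],feed=30); print(touch(r)); claw.open_jaws(); r.hold(.2); print(touch(r))
r.movel([*FX,260],feed=100); r.movel([504,61.5,375],feed=250); r.hold(.3)
f=grab_frame("wrist");np.savez("fix3.npz",**f); print(touch(r))
for p in plates(f,orange(f),36,600): print(*p)
P=cloud(f); m=orange(f)>0; print("z of orange",np.percentile(P[...,2][m&(np.abs(P[...,0]-508)<60)&(np.abs(P[...,1]-62)<60)],[2,25,50,75,98]).round(1))
s=grab_frame("scene")
cv2.imwrite("pics/fix3.png",np.hstack([cv2.resize(f["color"][90:260,240:400],None,fx=2.5,fy=2.5),cv2.resize(s["color"][175:260,225:310],(400,425))[:425]]))
E
```

```text
(16.18, array([507.8,  62.5, 213.2]), array([ 0.5, -1.1,  0.4]), 43.7, 25.0)
(17.36, array([507.8,  62.5, 213.2]), array([ 0.7,  0.4, -1.1]), 86.9, 0.0)
(18.93, array([503.9,  61.5, 374.1]), array([-0.3, -0.4,  0.5]), 87.1, 0.0)
z of orange [30.3 36.  36.6 37.1 38.3]
```

View pics/fix3.png

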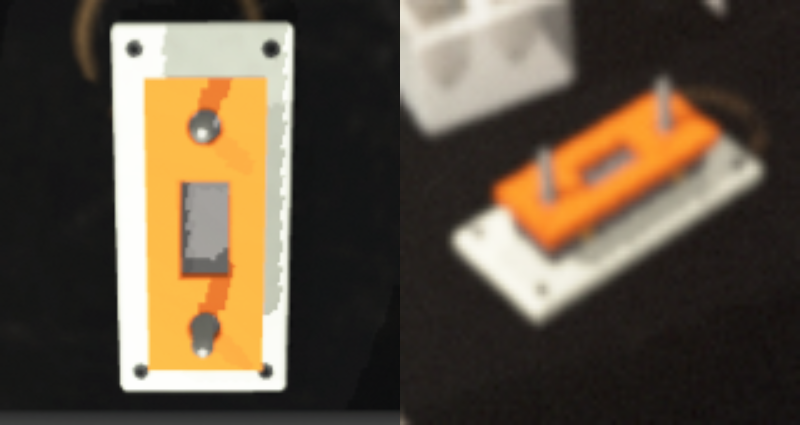

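The spacer is on both pins: they show at (204,127) and (204,335) in the left panel, and its top lies flat at z≈36.6. Next, the cover.

```bash
python3 - <<'E'
from h import *
from plant import r,claw,solver,grab_frame
a=np.radians(16.9); c=[533.5,-307.2]
r.move_to([*c,230],[np.pi,0,a]); r.movel([*c,184.5],feed=60); claw.grab(40); print(touch(r))
r.movel([*c,300],feed=200); print(touch(r))
ok=thread(r,38); print(ok,touch(r))
if ok:
    r.movel([*FX,221.3],feed=30); print(touch(r)); claw.open_jaws(); r.hold(.2); print(touch(r))
    r.movel([*FX,270],feed=100); r.movel([504,61.5,375],feed=250); r.hold(.3)
    f=grab_frame("wrist"); print(touch(r))
    P=cloud(f); q=P[...,2][(np.abs(P[...,0]-508)<30)&(np.abs(P[...,1]-62)<12)]; print("z",np.percentile(q,[2,25,50,75,98]).round(1))
    s=grab_frame("scene")
    cv2.imwrite("pics/fix4.png",np.hstack([cv2.resize(f["color"][90:260,240:400],None,fx=2.5,fy=2.5),cv2.resize(s["color"][175:260,225:310],(400,425))]))
E
```

```text
(22.17, array([ 533.5, -307.1,  184.5]), array([0.8, 0.7, 0.7]), 43.2, 40.0)
(22.89, array([ 533. , -306.7,  298.9]), array([-0.3,  1. , -2.4]), 43.4, 40.0)
above (25.18, array([508. ,  62.5, 255.5]), array([ 0.3,  0.6, -1.6]), 43.4, 40.0)
66 [ 0.2 -0.4  0.1] [507.6  62.5 250.2]
62 [-1.1 -0.3  0.6] [507.7  62.5 246.2]
58 [-0.5 -0.1  0.7] [507.7  62.5 242.2]
54 [-0.8 -1.1  0.5] [507.7  62.5 238.2]
50 [-0.1  0.2 -0.2] [507.7  62.5 234.2]
46 [-0.8  0.   0.1] [507.7  62.5 230.2]
42 [-0.6 -0.9 -0.1] [507.7  62.5 226.2]
38 [-0.3 -1.5 -0.6] [507.7  62.5 222.2]
True (27.18, array([507.7,  62.5, 222.2]), array([ 0. , -0.9, -2.2]), 43.4, 40.0)
(27.43, array([507.8,  62.5, 221.3]), array([ 0.2, -0.9, -1.9]), 43.3, 40.0)
(28.62, array([507.8,  62.5, 221.3]), array([ 0.1, -0.4, -0.4]), 87.3, 0.0)
(30.17, array([503.9,  61.5, 374.1]), array([-0.3, -0. , -0. ]), 87.3, 0.0)
z [ 46.3 280.4 300.3 307.8 312.5]
```

View pics/fix4.png

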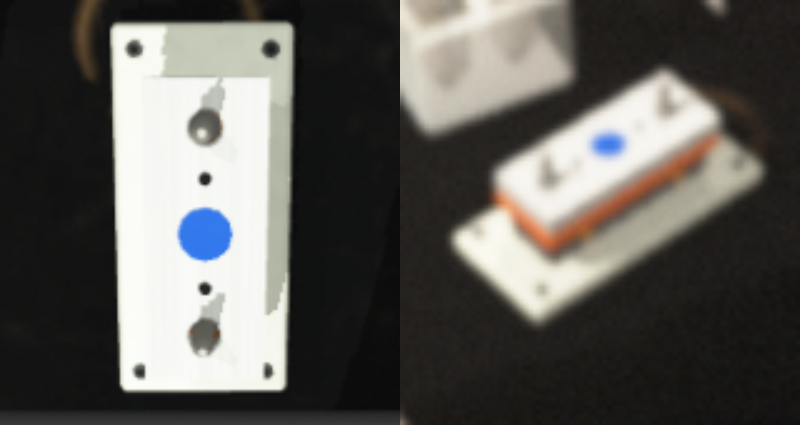

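The cover lies flat on the spacer, with pins through both holes at (204,127) and (204,337), and no gap shows in the scene view. I hand it in.

```bash
python3 -c "
from plant import r
print(r.sign_off())"
```

```text
the job is handed in; nothing more can be done
None
```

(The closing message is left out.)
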